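# Purge gas line two with the spring-return key switch

## Task

Purge gas line two of the chromatograph at the grey control box: turn the selector knob to the two-dot mark, then take the key with the black oblong head from the key block and put it fully home in the key switch (its pins are sticky, so it takes some wiggling). Turn it a quarter turn clockwise to its stop against the return spring and keep it there: the valve is open only while the key is held turned, so finish with the gripper still holding the turned key.

Things in the scene. Friction and masses are not known exactly. Their poses are not given: they have to be found in the camera images.
- box: The control box: fixed grey enclosure 150 mm (its x) by 250 mm (its y) by 75 mm high, origin at the centre of its underside, z up, x pointing away from the operator's side to the side with the brass tube fittings. On its flat top: the selector knob at x +5, y +58 mm, the key switch at x +5, y -60 mm.
- dial_grip (a point): Centre of the grip bar of the black selector knob, on the knob's upright axis, 28 mm above the box's top. The bar is 38 mm long, 13 mm thick and reaches from 7 to 37 mm above the box's top, over a round foot of 17 mm radius, 7 mm high. The x axis of this point lies along the bar towards the white pointer end and turns with the knob.
- dial (a joint): Angle of the selector knob, growing clockwise from above, stops at 0 and 2.356. Four detented positions 45 degrees apart: 0 = small ring (off), 0.785 = one dot, 1.571 = two dots, 2.356 = three dots (white marks on the black round plate under the knob). It snaps into the nearest position when let go; passing from one to the next takes about 0.1 N m.
- lock (a joint): Angle of the key switch, growing clockwise from above: 0 rest, 1.571 its stop. It turns easily only with the key within 2 mm of home; short of that it resists (0.3 N m). Three sticky pins 11, 16, 21 mm down the keyway: pushing straight past takes 15 to 30 N, less if rocked 1 mm or 3 degrees. Return spring 0.03 N m, 0.1 at the stop. The blade has 0.2 rad of play: turn the hand 1.8 rad in all.
- lock_mouth (a point): Centre of the keyway's mouth in the fixed brass face of the key switch, 12 mm above the box's top (the steel bezel round it, 33 mm across, ends 1.5 mm lower). x along the long side of the keyway, z up and out. The keyway goes straight down, 11.2 mm long by 4.2 mm wide, 33 mm deep; over the top 2 mm it widens to 8 mm across the narrow way.
- key: The key that fits, standing blade down in the key block; origin at the centre of its head. Black plastic head 28 mm wide (its x), 9 mm thick (y), 38 mm high (z up). Under it a round neck 3 mm thick, 7.5 mm long, then the steel blade, 20.5 mm long, 10 mm wide (x), 3 mm thick, its last 7 mm tapering to a point. 40 g. Fits either way round; home, the head rests on the brass face.
- key_tip (a point): The point of that key's blade, 47 mm below the centre of its head.
- block: Key block: fixed aluminium bar 130 mm (its x) by 44 mm by 34 mm high, origin at the centre of its underside, with two slots 13 mm by 5 mm and 31 mm deep lengthwise in its top, 34 mm either side of the middle; a key stands in each, the underside of its head on the block's top, blade width along the block's x.
- spare: Another key in the block, not needed: all steel with a round flat head 24 mm across and 7 mm thick, origin at the head's centre, 19 mm above the block.
- wrench: Steel open-ended wrench 160 mm long lying on the bench, origin under its middle; not needed.
- jar: Amber jar with black cap, 48 mm across, 62 mm high, origin under its middle; not needed.

How it is judged:
On the way, in this order (a step that is already met when the one before it is completed fails the run):
1. the selector stands in the two-dot position, the key switch not yet turned (value of joint dial between 1.4 and 1.74 rad and value of joint lock below 0.2 rad), for 0.3 s.
2. the key is fully home in the key switch, not yet turned (z of key_tip in the frame of lock_mouth below -0.0255 m and horizontal distance between key_tip and lock_mouth below 0.004 m and value of joint lock below 0.4 rad), for 0.1 s.
3. the key, held in the gripper, is turned a quarter clockwise (value of joint lock above 1.25 rad and z of key_tip in the frame of lock_mouth below -0.0245 m and contact force between the fingers and key above 1 N), for 0.5 s.
At the end, for the whole second after the job is handed in: For the last second the fingers grip the key, its blade within 3.5 mm of fully home in the keyway, the key switch turned at least 1.25 rad (72 degrees) clockwise against its spring, and the selector in the two-dot position (within 0.17 rad) (all of step 3 and horizontal distance between key_tip and lock_mouth below 0.004 m and value of joint dial between 1.4 and 1.74 rad); the arm keeps its last pose, push and grip.
It fails at once if the other key, the wrench or the jar is disturbed (moved more than 25 mm) (distance of any of spare, wrench, jar from where it was at the start of the episode above 0.025 m).
It also fails if it takes over 61 s, if anything falls off the work surface, if the arm or the gripper's body presses on something with over 40 N, if the wrist force passes 120 N, or if a joint passes its speed limit or range.

## Robot

A 7-joint arm with a two-finger parallel gripper is mounted at the origin on the work surface. World frame = base frame: x ahead of the robot, y to its left, z up, the work surface at z = 0. Lengths are in m, angles in rad, forces in N, time in s.
With the tool pointing down it reaches from about 0.425 to 0.8 m from the base axis. Payload 8.3 kg.
Tool frame: the origin (TCP) lies midway between the tips of the shut fingers; the grasp point (between the pads) lies behind it (grip_point_offset is the z of the grasp point in the tool frame, in m); z points along the fingers, y is the direction in which the jaws open and shut (so a half turn about z gives the same grasp; the last joint's range is limited). The gripper opens to 85 mm and grips with 20 to 120 N. Pads are 22 mm wide; open, the fingers measure 114 mm over their backs; the gripper's body (76 mm by 85 mm) begins 54 mm behind the grasp point. The pads swing forward as they close: fully open they stand 13 mm farther back than shut.
Start: joints at [-1.301, 0.383, 0.016, 1.37, -0.006, 1.388, -0.046], TCP at [0.204, 0.591, 0.231] pointing down, gripper open.
Joint ranges: [-2.95, 2.95], [-0.25, 2.06], [-1.52, 1.56], [0.18, 2.33], [-1.44, 4.58], [0.02, 2.06], [-3.01, 3.01]. Speed limits (rad/s): [2.39, 2.39, 3.01, 3.01, 3.14, 3.14, 3.14].

## Interface

Orientations are given as a unit quaternion [w, x, y, z].
In Python, from cell import * gives the robot as it stands.
- The arm moves only by the tool jog_arm, never from a script. Its argument "series" is a list of rows, each a list of 3 entries, a list of its own where there are three numbers: the gripper's target within -1 to 1 (fully open at 1, half-way at 0, shut at -1), then the shift along the world's x, y, z as a fraction of full scale, then the turn, a rotation vector about the world's x, y, z as a fraction of full scale. A call has 1 to 10 rows; each row is the pose to reach, as a shift and turn from the pose commanded when the call began; what a row does not reach only later rows make up. Full scale, the value 1, is 150 mm for a shift and 1.5 rad for a turn. A row lasts 1/12 s, in which the tool goes at most 41.7 mm and 7.16 degrees, less where a joint would pass 70% of its speed; a pose out of reach is approached as far as the arm can. A call with a number of a shift or a turn outside -1 to 1 is refused whole. A call with a gripper value outside its range is refused whole. The fingers move at their own pace and stop on an object; "grip_force" is the grip in N (left out, the last holds). Time passes only in rows, so rows that repeat a pose let the fingers close. It gives the time, the measured TCP pose, the force and the opening at its end, in the units of the state.
- state(): the state, without advancing time (a new reading comes with each control period).
- grab_frame(name): name is "scene" or "top" or "wrist"; returns the picture (420x560x3 uint8, red, green, blue); there is no depth.
- camera_model(name): a dict with "fx", "fy", "cx", "cy" (pixels), "k1" (the pictures are not rectified: a ray, as slopes to the right and down, at radius r is drawn at 1 + k1 r^2 times it, then the intrinsics apply), "extrinsics" (4x4, takes a point from camera to world coordinates); the wrist camera has in their place "tool_from_camera" (4x4, takes a point from camera to tool coordinates, whose origin is the TCP and whose axes are the flange's). Camera axes: x right, y up, looking along -z (the intrinsics and any distortion apply to the point x, -y, -z); pixel columns grow to the right and rows downward; lengths in m; the calibration is good to about 2 mm. A picture is of the moment at which its call begins: read the wrist's pose just before it. camera_model takes no time and is no camera call.
- hand_in(): hands the job in, once; it reports no verdict.
Trained networks look in the newest picture that a camera, given by its name, has taken for a name from the list of things; names that differ only in an ending like _2 or _b are one class to them, and where a whole thing is asked for, a point or a joint stands for the part that bears it (a point fixed in the world has none). Each returns a list of dicts, best first, with "score" (0 to 1); they miss things now and then, are a little off and sometimes report something else, mostly with a low value. They report only what shows in the picture. A call takes as long as a camera call.
- cut_out(camera, query): "mask" (420x560 bool, what is visible of it) and "centre" ([column, row] in pixels, amid what is visible of it).
- landmark_of(camera, query): "centre" ([column, row] in pixels: a listed point, or the origin of a listed thing).
The state is a dict: "t": time; "joint_positions": joint angles; "joint_velocities": joint speeds; "effort": joint torques, N m; "tool_pos": TCP position; "orientation": TCP orientation; "wrist_force": force on the tool from outside, world axes, zero at the start; "moment": the same for the moment, N m; "gripper_width": finger opening in m.
Only numpy, scipy, OpenCV 4.12 (cv2) and the standard library are available. Lean on these libraries where they do the work, as an engineer would, in place of code of your own. Each camera call takes 0.05 s, during which the arm holds its last target. There are 200 camera calls.

## Working session

There is one attempt and no reset: what is moved stays moved. The work goes in short steps, Python scripts to look and compute and a tool call to move; the robot and the scene stay as the last step left them, time stands still between calls to the robot, and variables do not carry over. Pictures are saved under pics/ and viewed, about 8 in all and at most 12, crops included, and the job is handed in when it is done.

Besides the shell and the picture viewer there is one more tool, called by a JSON object that holds its "api" and its "payload", one argument or row to a line. jog_arm: Moves the arm, as the interface text tells. Its arguments: {"type":"object","properties":{"series":{"type":"array"},"grip_force":{"type":"number"}},"required":["series"]}

```bash
ls; mkdir -p pics
cat > h.py <<'E'
from cell import *
import numpy as np, cv2
from scipy.spatial.transform import Rotation as R
def rot(q): return R.from_quat([q[1],q[2],q[3],q[0]])
def ext(name,st=None):
    m=camera_model(name)
    if 'extrinsics' in m: return m,np.array(m['extrinsics'])
    st=st or state(); T=np.eye(4); T[:3,:3]=rot(st['orientation']).as_matrix(); T[:3,3]=st['tool_pos']
    return m,T@np.array(m['tool_from_camera'])
def ray(name,px,st=None):
    m,E=ext(name,st); d=np.array([(px[0]-m['cx'])/m['fx'],(px[1]-m['cy'])/m['fy']]); u=d.copy()
    for _ in range(20): u=d/(1+m['k1']*(u@u))
    v=E[:3,:3]@np.array([u[0],-u[1],-1]); return E[:3,3],v
def at_z(name,px,z,st=None):
    o,v=ray(name,px,st); return o+v*(z-o[2])/v[2]
def proj(name,P,st=None):
    m,E=ext(name,st); p=np.linalg.inv(E)@np.r_[P,1]; u=np.array([p[0],-p[1]])/-p[2]
    u=u*(1+m['k1']*(u@u)); return [m['fx']*u[0]+m['cx'],m['fy']*u[1]+m['cy']]
def tri(obs):
    A=np.zeros((3,3));b=np.zeros(3)
    for n,px,st in obs:
        o,v=ray(n,px,st);v=v/np.linalg.norm(v);Q=np.eye(3)-np.outer(v,v);A+=Q;b+=Q@o
    x=np.linalg.solve(A,b)
    return x,[np.linalg.norm((np.eye(3)-np.outer(v,v)/(v@v))@(x-o)) for o,v in [ray(*a) for a in obs]]
def save(name,img): cv2.imwrite('pics/'+name,cv2.cvtColor(img,cv2.COLOR_RGB2BGR))
E
python3 - <<'E'
from h import *
np.set_printoptions(precision=4,suppress=True)
s=state(); print(s); import cell; print([k for k in dir(cell) if 'grip' in k or 'off' in k])
ims={c:grab_frame(c) for c in ('scene','top','wrist')}
save('a.png',np.hstack([cv2.resize(ims[c],(400,300)) for c in('scene','wrist')])); save('top.png',ims['top'])
for c in ims:
    m,E=ext(c); print(c,m['fx'],m['k1'],E[:3,3],-E[:3,2])
    for q in ('dial_grip','lock_mouth','key','block','box','spare','key_tip'):
        for f in (landmark_of,):
            r=f(c,q); print(c,q,[(np.round(x['centre'],1),round(x['score'],2)) for x in r[:2]])
E
```

```text
pics
{'t': 0.0, 'joint_positions': array([-1.3009,  0.3843,  0.0164,  1.3712, -0.0063,  1.3882, -0.0465]), 'joint_velocities': array([-0.0003,  0.001 ,  0.0003,  0.0005, -0.0001,  0.0004,  0.0008]), 'effort': array([  0.0001, -62.76  ,   0.8447, -37.1822,   0.0168,   0.0142,
        -0.    ]), 'tool_pos': array([0.204 , 0.5902, 0.2302]), 'orientation': array([-0.0002,  0.1656,  0.9862, -0.001 ]), 'wrist_force': array([ 0.3959,  0.7938, -0.1978]), 'moment': array([ 0.0461, -0.011 , -0.0184]), 'gripper_width': 0.08582221992811284}
['grip_point_offset']
scene 405.3631365920032 0.039901595047880656 [0.9774 0.3266 0.7737] [-0.4382 -0.4967 -0.7492]
scene dial_grip [(array([355.3, 274.3]), 0.75)]
scene lock_mouth [(array([325.7, 239.5]), 0.84)]
scene key [(array([251.5, 175.9]), 0.6)]
scene block [(array([259.8, 185.4]), 0.66), (array([273.3, 163.5]), 0.65)]
scene box [(array([332.4, 280.9]), 0.58), (array([248.5, 188.8]), 0.45)]
scene spare [(array([273.9, 162.6]), 0.41)]
scene key_tip [(array([248.7, 188.9]), 0.4)]
top 516.2935850084384 -0.19631753808306915 [ 0.4634 -0.1162  1.2782] [ 0.1137 -0.0168 -0.9934]
top dial_grip [(array([172.3, 211.3]), 0.56)]
top lock_mouth []
top key []
top block [(array([336.1, 244.5]), 0.56)]
top box [(array([199.7, 222.1]), 0.88)]
top spare [(array([339.9, 261.7]), 0.57)]
top key_tip [(array([284.2, 170.3]), 0.6)]
wrist 301.9622285171651 -0.02318474061266841 [0.1296 0.6163 0.3741] [ 0.2894 -0.0992 -0.9521]
wrist dial_grip []
wrist lock_mouth []
wrist key []
wrist block []
wrist box []
wrist spare []
wrist key_tip []
```

View pictures.

Run:
```python
from h import *
t=cv2.imread('pics/top.png'); print(grip_point_offset,state()['t'])
cv2.imwrite('pics/top2.png',cv2.resize(t[120:345,100:400],(800,600),interpolation=cv2.INTER_CUBIC))
for n,a,b in [('dial',[355.3,274.3],[172.3,211.3]),('box',[332.4,280.9],[199.7,222.1]),('block',[259.8,185.4],[336.1,244.5])]:
    print(n,tri([('scene',a,None),('top',b,None)]))
print('mouth?',at_z('scene',[325.7,239.5],.087),'key',at_z('scene',[251.5,175.9],.053),'sp',at_z('scene',[273.9,162.6],.053),at_z('top',[339.9,261.7],.053))
```

```text
-0.0187 1.2
dial (array([0.57994904, 0.11648423, 0.11108634]), [np.float64(0.0016332300305433964), np.float64(0.0016332300305432837)])
box (array([0.56536596, 0.06515816, 0.00657842]), [np.float64(0.002072073449039277), np.float64(0.0020720734490393376)])
block (array([ 0.50301828, -0.26693925,  0.00699294]), [np.float64(0.004325655987318718), np.float64(0.004325655987318632)])
mouth? [0.54686415 0.01229989 0.087     ] key [ 0.5232553  -0.26797614  0.053     ] sp [ 0.44670662 -0.26882535  0.053     ] [ 0.46355249 -0.27286704  0.053     ]
```

View pics/top2.png

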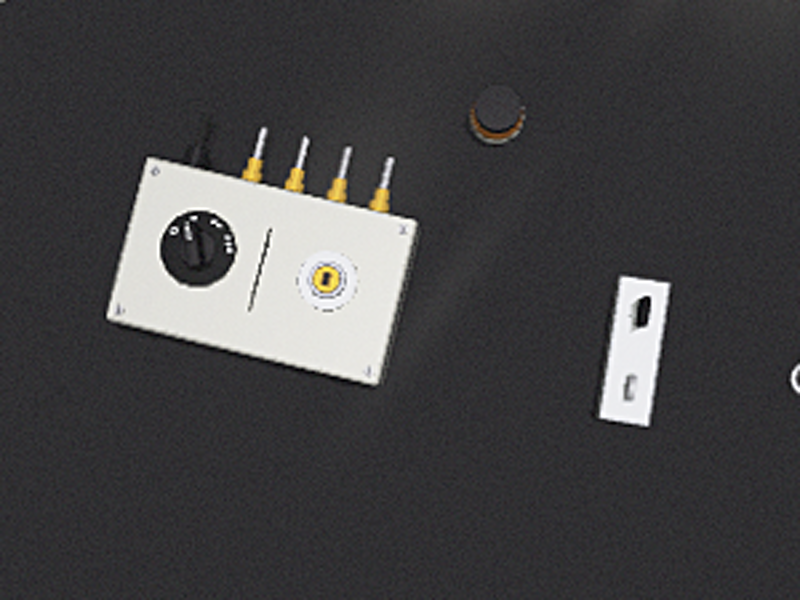

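View pics/a.png

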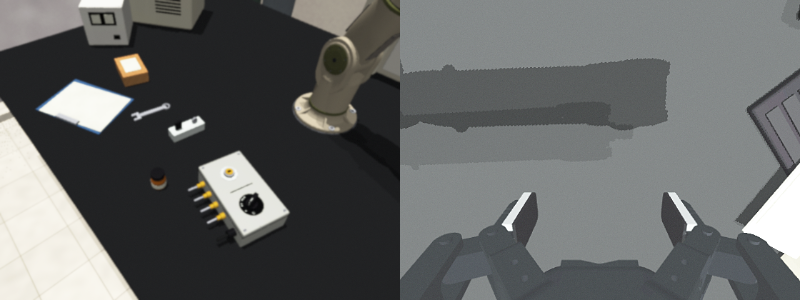

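Run:
```python
from h import *
np.set_printoptions(precision=4,suppress=True)
f=lambda u,v:(100+(u+.5)*.375-.5,120+(v+.5)*.375-.5)
C=[at_z('top',f(*p),.075) for p in [(148,157),(415,218),(378,384),(108,318)]]
C=np.array(C); print(C); c=C.mean(0); print(c)
d=(C[0]-C[1]+C[3]-C[2])/2; e=(C[0]-C[3]+C[1]-C[2])/2; print(np.linalg.norm(d),np.linalg.norm(e))
y=d/np.linalg.norm(d); x=np.array([y[1],-y[0],0]); print('x',x,'yaw',np.arctan2(x[1],x[0]))
k=c+.005*x+.058*y; l=c+.005*x-.06*y; print('knob',k,'lock',l)
for p in [(173,231),(193,217),(216,223),(229,243)]:
    m=at_z('top',f(*p),.077)-k; print('mark',np.degrees(np.arctan2(m[1],m[0])))
print('mouth',at_z('top',f(326,279),.087))
B=np.array([at_z('top',f(*p),.034) for p in [(620,276),(670,283),(649,426),(600,417)]]); print(B,B.mean(0)); d=(B[0]+B[1]-B[2]-B[3])/2; print(np.linalg.norm(d),np.arctan2(d[1],d[0])); u=d/np.linalg.norm(d); print('key',B.mean(0)+.034*u)
print('keyhead',at_z('top',f(642,308),.072))
s=state();print(np.degrees(rot(s['orientation']).as_euler('zyx')),rot(s['orientation']).as_matrix()); print(camera_model('wrist')['tool_from_camera'])
```

```text
[[ 0.6631  0.165   0.075 ]
 [ 0.6065 -0.0737  0.075 ]
 [ 0.4612 -0.0408  0.075 ]
 [ 0.5196  0.1986  0.075 ]]
[0.5626 0.0623 0.075 ]
0.24586632937953218 0.14815200906853102
x [ 0.9723 -0.2338  0.    ] yaw -0.23597893951306878
knob [0.581  0.1175 0.075 ] lock [0.5534 0.0028 0.075 ]
mark 56.56368389461263
mark 10.962852594495251
mark -34.75236798904751
mark -81.03289885003275
mouth [0.5523 0.0034 0.087 ]
[[ 0.5569 -0.2582  0.034 ]
 [ 0.5501 -0.3039  0.034 ]
 [ 0.4208 -0.2823  0.034 ]
 [ 0.4296 -0.238   0.034 ]] [ 0.4893 -0.2706  0.034 ]
0.12999968845971235 -0.1617568078841717
key [ 0.5229 -0.2761  0.034 ]
keyhead [ 0.5256 -0.2728  0.072 ]
[-160.9378   -0.0032  179.9968] [[-0.9452  0.3266 -0.0001]
 [ 0.3266  0.9452 -0.0001]
 [ 0.     -0.0001 -1.    ]]
[[ 0.0005  0.952   0.306   0.0788]
 [ 1.     -0.0002 -0.0009 -0.0002]
 [-0.0008  0.306  -0.952  -0.1428]
 [ 0.      0.      0.      1.    ]]
```

{"api": "jog_arm", "payload": {
  "series": [
    [1, [0.15, -0.22, 0], [0, 0, 0.007]],
    [1, [0.3, -0.44, 0], [0, 0, 0.013]],
    [1, [0.45, -0.66, 0], [0, 0, 0.02]],
    [1, [0.6, -0.88, 0], [0, 0, 0.026]],
    [1, [0.6, -0.88, 0], [0, 0, 0.026]]
  ]
}}

```text
t: 1.62
tool_pos: [0.3012, 0.4516, 0.232]
orientation: [0.002, 0.152, 0.988, -0.001]
wrist_force: [1.9, 0.2, 0.7]
gripper_width: 0.0855
```

{"api": "jog_arm", "payload": {
  "series": [
    [1, [0.15, -0.22, 0], [0, 0, 0.007]],
    [1, [0.3, -0.44, 0], [0, 0, 0.013]],
    [1, [0.45, -0.66, 0], [0, 0, 0.02]],
    [1, [0.6, -0.88, 0], [0, 0, 0.026]],
    [1, [0.6, -0.88, 0], [0, 0, 0.026]]
  ]
}}

```text
t: 2.03
tool_pos: [0.3898, 0.319, 0.232]
orientation: [0.001, 0.133, 0.991, -0.001]
wrist_force: [1.4, -0.1, -0.3]
gripper_width: 0.0859
```

{"api": "jog_arm", "payload": {
  "series": [
    [1, [0.15, -0.22, 0], [0, 0, 0.007]],
    [1, [0.3, -0.44, 0], [0, 0, 0.013]],
    [1, [0.45, -0.66, 0], [0, 0, 0.02]],
    [1, [0.6, -0.88, 0], [0, 0, 0.026]],
    [1, [0.6, -0.88, 0], [0, 0, 0.026]]
  ]
}}

```text
t: 2.45
tool_pos: [0.4785, 0.1864, 0.2319]
orientation: [0.002, 0.113, 0.994, -0.001]
wrist_force: [-0.2, -1.2, 0.2]
gripper_width: 0.0852
```

{"api": "jog_arm", "payload": {
  "series": [
    [1, [0.15, -0.22, 0], [0, 0, 0.007]],
    [1, [0.3, -0.44, 0], [0, 0, 0.013]],
    [1, [0.45, -0.66, 0], [0, 0, 0.02]],
    [1, [0.6, -0.88, 0], [0, 0, 0.026]],
    [1, [0.6, -0.88, 0], [0, 0, 0.026]],
    [1, [0.6, -0.88, 0], [0, 0, 0.026]],
    [1, [0.6, -0.88, 0], [0, 0, 0.026]]
  ]
}}

```text
t: 3.03
tool_pos: [0.5641, 0.0634, 0.231]
orientation: [-0.0, 0.088, 0.996, 0.0]
wrist_force: [-0.4, 1.1, -0.2]
gripper_width: 0.0856
```

Run:
```python
from h import *
np.set_printoptions(precision=4,suppress=True)
s=state(); save('w1.png',cv2.resize(grab_frame('wrist'),(800,600),interpolation=cv2.INTER_CUBIC)); print(s['t'],s['tool_pos'],s['joint_positions'],np.degrees(rot(s['orientation']).as_euler('zyx')))
for q,z in (('dial_grip',.103),('lock_mouth',.087)):
    for x in landmark_of('wrist',q)[:2]: print(q,x,at_z('wrist',x['centre'],z,s))
import pickle; pickle.dump(s,open('s1.pkl','wb'))
```

```text
3.0333 [0.5641 0.0634 0.231 ] [-0.5152  0.2692  0.4302  1.5497 -0.1142  1.3481  1.3203] [-169.8501   -0.0323 -179.9891]
dial_grip {'centre': [336.7, 213.1], 'score': 0.57} [0.5811 0.1158 0.103 ]
lock_mouth {'centre': [215.5, 200.6], 'score': 0.65} [0.5528 0.0021 0.087 ]
```

View pics/w1.png

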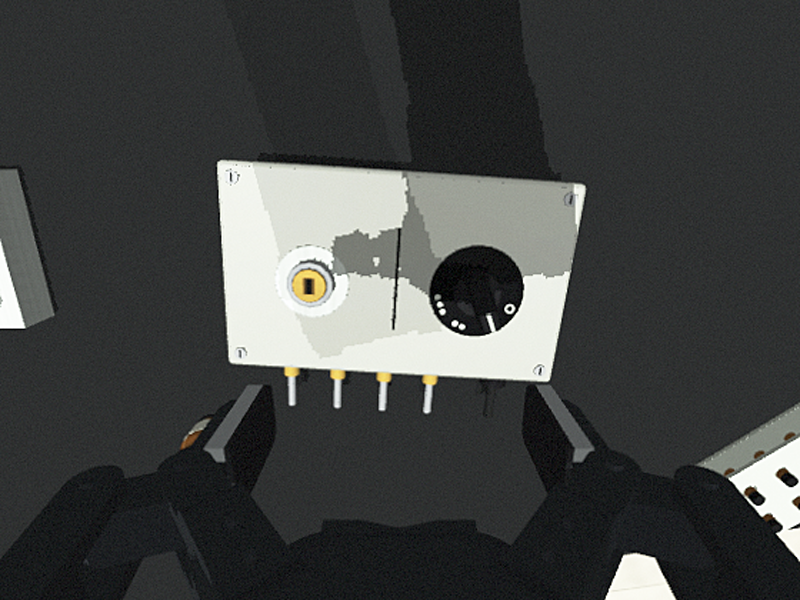

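{"api": "jog_arm", "payload": {
  "series": [
    [1, [0.05, 0.17, 0], [0, 0, -0.014]],
    [1, [0.11, 0.35, 0], [0, 0, -0.014]],
    [1, [0.113, 0.354, -0.2], [0, 0, -0.014]],
    [1, [0.113, 0.354, -0.4], [0, 0, -0.014]],
    [1, [0.113, 0.354, -0.6], [0, 0, -0.014]],
    [1, [0.113, 0.354, -0.8], [0, 0, -0.014]],
    [1, [0.113, 0.354, -0.953], [0, 0, -0.014]],
    [1, [0.113, 0.354, -0.953], [0, 0, -0.014]],
    [-1, [0.113, 0.354, -0.953], [0, 0, -0.014]],
    [-1, [0.113, 0.354, -0.953], [0, 0, -0.014]]
  ],
  "grip_force": 30
}}

```text
t: 4.02
tool_pos: [0.5819, 0.1167, 0.0901]
orientation: [0.001, 0.098, 0.995, 0.0]
wrist_force: [0.7, -0.7, 0.7]
gripper_width: 0.0638
```

{"api": "jog_arm", "payload": {
  "series": [
    [-1, [0, 0, 0], [0, 0, 0]],
    [-1, [0, 0, 0], [0, 0, 0]],
    [-1, [0, 0, 0], [0, 0, 0]],
    [-1, [0, 0, 0], [0, 0, 0]],
    [-1, [0, 0, 0], [0, 0, 0]],
    [-1, [0, 0, 0], [0, 0, 0]]
  ]
}}

```text
t: 4.52
tool_pos: [0.582, 0.1167, 0.0897]
orientation: [0.001, 0.098, 0.995, 0.001]
wrist_force: [0.1, 1.9, 6.3]
gripper_width: 0.0125
```

{"api": "jog_arm", "payload": {
  "series": [
    [-1, [0, 0, 0], [0, 0, -0.08]],
    [-1, [0, 0, 0], [0, 0, -0.16]],
    [-1, [0, 0, 0], [0, 0, -0.24]],
    [-1, [0, 0, 0], [0, 0, -0.32]],
    [-1, [0, 0, 0], [0, 0, -0.4]],
    [-1, [0, 0, 0], [0, 0, -0.48]],
    [-1, [0, 0, 0], [0, 0, -0.535]],
    [-1, [0, 0, 0], [0, 0, -0.535]],
    [-1, [0, 0, 0], [0, 0, -0.535]],
    [-1, [0, 0, 0], [0, 0, -0.535]]
  ]
}}

```text
t: 5.35
tool_pos: [0.5815, 0.1159, 0.0897]
orientation: [0.0, 0.48, 0.878, 0.001]
wrist_force: [-3.2, 1.4, 9.4]
gripper_width: 0.0123
```

{"api": "jog_arm", "payload": {
  "series": [
    [1, [0, 0, 0], [0, 0, 0]],
    [1, [0, 0, 0], [0, 0, 0]],
    [1, [0, 0, 0], [0, 0, 0]],
    [1, [0, 0, 0], [0, 0, 0]],
    [1, [0, 0, 0], [0, 0, 0]],
    [1, [0, 0, 0], [0, 0, 0]],
    [1, [0, 0, 0.2], [0, 0, 0]],
    [1, [0, 0, 0.4], [0, 0, 0]],
    [1, [0, 0, 0.7], [0, 0, 0]],
    [1, [0, 0, 0.95], [0, 0, 0]]
  ]
}}

```text
t: 6.18
tool_pos: [0.5804, 0.1155, 0.2319]
orientation: [-0.001, 0.48, 0.877, -0.001]
wrist_force: [1.2, 0.6, -0.0]
gripper_width: 0.0852
```

Run:
```python
from h import *
np.set_printoptions(precision=4,suppress=True)
s=state(); im=grab_frame('wrist'); save('w2.png',im); print(s['t'],s['tool_pos'],s['joint_positions'],np.degrees(rot(s['orientation']).as_euler('zyx')))
for q,z in (('dial_grip',.103),('lock_mouth',.087)):
    for x in landmark_of('wrist',q)[:2]: print(q,x,at_z('wrist',x['centre'],z,s))
import pickle; pickle.dump(s,open('s2.pkl','wb'))
```

```text
6.1833 [0.5804 0.1155 0.2319] [-0.6958  0.3436  0.5856  1.4856 -0.1905  1.3716  0.471 ] [-122.6688   -0.098   179.9542]
dial_grip {'centre': [278.8, 205.8], 'score': 0.92} [0.5803 0.1146 0.103 ]
lock_mouth {'centre': [203.0, 272.7], 'score': 0.85} [0.5548 0.0041 0.087 ]
```

View pics/w2.png

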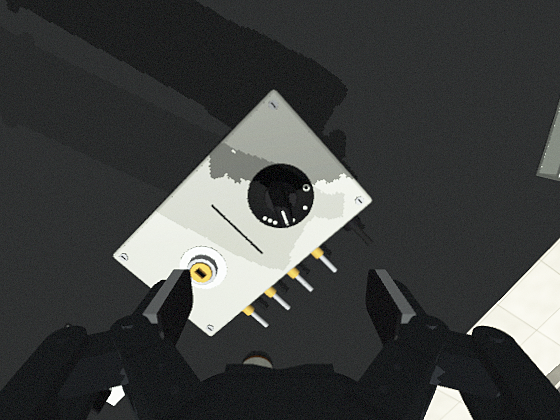

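{"api": "jog_arm", "payload": {
  "series": [
    [1, [-0.03, -0.22, 0], [0, 0, -0.065]],
    [1, [-0.06, -0.44, -0.02], [0, 0, -0.13]],
    [1, [-0.09, -0.66, -0.05], [0, 0, -0.195]],
    [1, [-0.125, -0.867, -0.07], [0, 0, -0.258]],
    [1, [-0.125, -0.867, -0.07], [0, 0, -0.258]]
  ]
}}

```text
t: 6.75
tool_pos: [0.5601, -0.0228, 0.2193]
orientation: [0.0, 0.645, 0.764, -0.002]
wrist_force: [0.1, -1.2, 0.4]
gripper_width: 0.0854
```

{"api": "jog_arm", "payload": {
  "series": [
    [1, [-0.03, -0.22, 0], [0, 0, -0.065]],
    [1, [-0.06, -0.44, -0.02], [0, 0, -0.13]],
    [1, [-0.09, -0.66, -0.05], [0, 0, -0.195]],
    [1, [-0.125, -0.867, -0.07], [0, 0, -0.258]],
    [1, [-0.125, -0.867, -0.07], [0, 0, -0.258]]
  ]
}}

```text
t: 7.17
tool_pos: [0.5404, -0.1519, 0.2089]
orientation: [0.0, 0.78, 0.626, -0.002]
wrist_force: [-1.1, -1.9, 0.3]
gripper_width: 0.085
```

{"api": "jog_arm", "payload": {
  "series": [
    [1, [-0.03, -0.22, 0], [0, 0, -0.065]],
    [1, [-0.06, -0.44, -0.02], [0, 0, -0.13]],
    [1, [-0.09, -0.66, -0.05], [0, 0, -0.195]],
    [1, [-0.125, -0.867, -0.07], [0, 0, -0.258]],
    [1, [-0.125, -0.867, -0.07], [0, 0, -0.258]],
    [1, [-0.125, -0.867, -0.07], [0, 0, -0.258]],
    [1, [-0.125, -0.867, -0.07], [0, 0, -0.258]]
  ]
}}

```text
t: 7.75
tool_pos: [0.5248, -0.2735, 0.1984]
orientation: [-0.001, 0.882, 0.471, -0.0]
wrist_force: [1.3, 0.5, -0.0]
gripper_width: 0.0853
```

Run:
```python
from h import *
np.set_printoptions(precision=4,suppress=True)
s=state(); im=grab_frame('wrist'); save('w3.png',cv2.resize(im,(800,600))); print(s['t'],s['tool_pos'],s['joint_positions'],np.degrees(rot(s['orientation']).as_euler('zyx')))
for q,z in (('key',.053),('spare',.053),('block',0)):
    for x in landmark_of('wrist',q)[:2]: print(q,x,at_z('wrist',x['centre'],z,s))
import pickle; pickle.dump(s,open('s3.pkl','wb'))
```

```text
7.75 [ 0.5248 -0.2735  0.1984] [-0.2415  0.4424  0.9135  1.5462 -0.3564  1.3309  0.1224] [ -56.2555   -0.0801 -179.9447]
key {'centre': [281.7, 204.2], 'score': 0.83} [ 0.5243 -0.2782  0.053 ]
spare {'centre': [280.2, 205.0], 'score': 0.72} [ 0.5226 -0.2781  0.053 ]
spare {'centre': [218.2, 227.5], 'score': 0.57} [ 0.4569 -0.2629  0.053 ]
block {'centre': [253.7, 203.6], 'score': 0.79} [ 0.4893 -0.2722  0.    ]
```

View pics/w3.png

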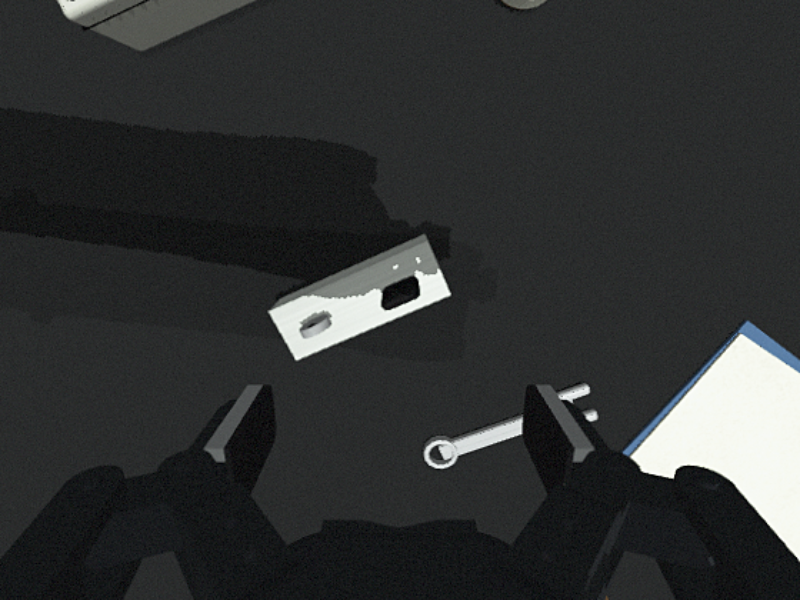

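Run:
```python
from h import *
import pickle
np.set_printoptions(precision=4,suppress=True)
s2=pickle.load(open('s2.pkl','rb'));s=pickle.load(open('s3.pkl','rb'))
k=np.array([.581,.116,0])
for n,p,z in [('ptr end',(286,224),.112),('ptr in',(282,211),.112),('ring',(306,187),.077),('one',(304,208),.077),('3dot',(270,219),.077)]:
    m=at_z('wrist',p,z,s2)-k; print(n,m,np.degrees(np.arctan2(m[1],m[0])))
f=lambda u,v:((u+.5)*.7-.5,(v+.5)*.7-.5)
C=np.array([at_z('wrist',f(*p),.034,s) for p in [(425,236),(450,295),(297,360),(269,312)]]);print(C,C.mean(0))
for i in range(4): d=C[(i+1)%4]-C[i]; print(np.linalg.norm(d),np.degrees(np.arctan2(d[1],d[0])))
K=[at_z('wrist',f(*p),.072,s) for p in [(382,288),(382,308),(418,275),(420,296)]]; print(np.array(K),np.mean(K,0))
im=cv2.imread('pics/w2.png')[150:240,235:330]; cv2.imwrite('pics/w2c.png',cv2.resize(im,None,fx=6,fy=6,interpolation=cv2.INTER_CUBIC))
```

```text
ptr end [ 0.013  -0.0107  0.112 ] -39.47940904633395
ptr in [ 0.003  -0.0021  0.112 ] -34.9855717424259
ring [0.0158 0.0232 0.077 ] 55.841412923356216
one [0.0265 0.0039 0.077 ] 8.360401200303231
3dot [ 0.0034 -0.0251  0.077 ] -82.31342895772063
[[ 0.5575 -0.2571  0.034 ]
 [ 0.5494 -0.3043  0.034 ]
 [ 0.4223 -0.283   0.034 ]
 [ 0.429  -0.24    0.034 ]] [ 0.4896 -0.2711  0.034 ]
0.04781160435644264 -99.83587106870061
0.1288145405612818 170.5215821309942
0.04354234154440024 81.11844201931987
0.12963676736289448 -7.590550104315178
[[ 0.5175 -0.264   0.072 ]
 [ 0.5098 -0.2752  0.072 ]
 [ 0.5416 -0.2697  0.072 ]
 [ 0.535  -0.2822  0.072 ]] [ 0.526  -0.2728  0.072 ]
```

View pics/w2c.png

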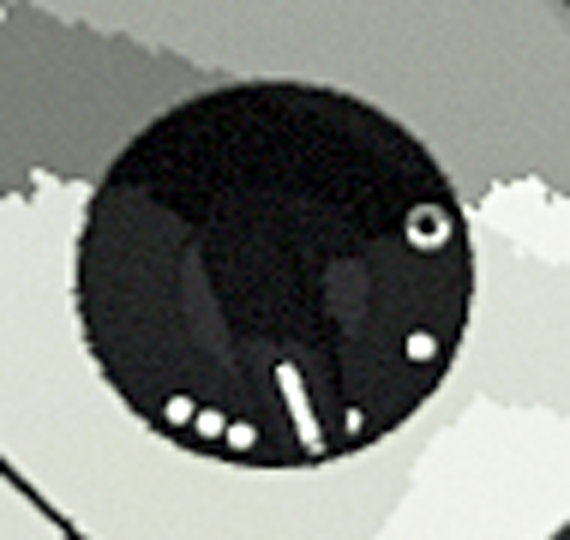

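{"api": "jog_arm", "payload": {
  "series": [
    [1, [0, 0, 0], [0, 0, 0.08]],
    [1, [0, 0, 0], [0, 0, 0.16]],
    [1, [0, 0, 0], [0, 0, 0.24]],
    [1, [0, 0, 0], [0, 0, 0.32]],
    [1, [0, 0, 0], [0, 0, 0.4]],
    [1, [0, 0, 0], [0, 0, 0.48]],
    [1, [0, 0, 0], [0, 0, 0.56]],
    [1, [0, 0, 0], [0, 0, 0.64]],
    [1, [0, 0, 0], [0, 0, 0.72]],
    [1, [0, 0, 0], [0, 0, 0.8]]
  ]
}}

```text
t: 8.78
tool_pos: [0.5253, -0.2733, 0.1995]
orientation: [0.0, 0.459, 0.889, 0.0]
wrist_force: [-0.3, -0.8, 0.4]
gripper_width: 0.0853
```

{"api": "jog_arm", "payload": {
  "series": [
    [1, [0, 0, 0], [0, 0, 0.08]],
    [1, [0, 0, 0], [0, 0, 0.16]],
    [1, [0, 0, 0], [0, 0, 0.24]],
    [1, [0, 0, -0.08], [0, 0, 0.32]],
    [1, [0, 0, -0.16], [0, 0, 0.4]],
    [1, [0, 0, -0.24], [0, 0, 0.48]],
    [1, [-0.005, -0.017, -0.3], [0, 0, 0.535]],
    [1, [-0.005, -0.017, -0.3], [0, 0, 0.535]],
    [1, [-0.005, -0.017, -0.3], [0, 0, 0.535]]
  ]
}}

```text
t: 9.53
tool_pos: [0.5241, -0.2762, 0.1543]
orientation: [-0.0, 0.08, 0.997, 0.0]
wrist_force: [0.0, -0.1, 0.6]
gripper_width: 0.0851
```

Run:
```python
from h import *
np.set_printoptions(precision=4,suppress=True)
s=state(); im=grab_frame('wrist'); save('w4.png',im); print(s['t'],s['tool_pos'],s['joint_positions'],'y',np.degrees(np.arctan2(*rot(s['orientation']).as_matrix()[[1,0],1])))
for q,z in (('key',.053),('spare',.053),('block',0)):
    for x in landmark_of('wrist',q)[:2]: print(q,x,at_z('wrist',x['centre'],z,s))
import pickle; pickle.dump(s,open('s4.pkl','wb'))
```

```text
9.5333 [ 0.5241 -0.2762  0.1543] [ 0.0368  0.3896  0.5143  1.5936 -0.2009  1.2122  2.0001] y 80.79605903751307
key {'centre': [276.2, 215.9], 'score': 0.71} [ 0.5252 -0.2786  0.053 ]
spare {'centre': [279.4, 130.5], 'score': 0.81} [ 0.4563 -0.2647  0.053 ]
block {'centre': [274.2, 165.2], 'score': 0.57} [ 0.4903 -0.2752  0.    ]
```

View pics/w4.png

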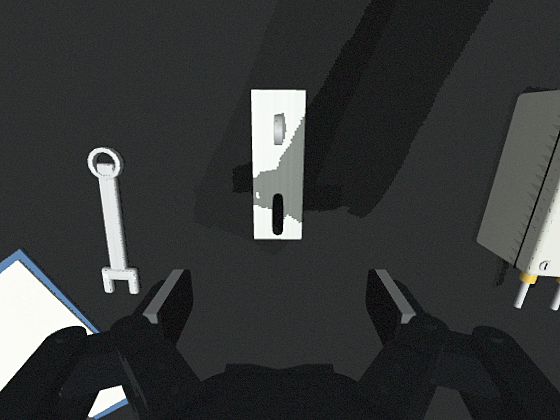

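{"api": "jog_arm", "payload": {
  "series": [
    [1, [0.003, -0.005, -0.25], [0, 0, 0]],
    [1, [0.003, -0.005, -0.5], [0, 0, 0]],
    [1, [0.003, -0.005, -0.7], [0, 0, 0]],
    [1, [0.003, -0.005, -0.76], [0, 0, 0]],
    [1, [0.003, -0.005, -0.76], [0, 0, 0]],
    [-1, [0.003, -0.005, -0.76], [0, 0, 0]],
    [-1, [0.003, -0.005, -0.76], [0, 0, 0]],
    [-1, [0.003, -0.005, -0.76], [0, 0, 0]],
    [-1, [0.003, -0.005, -0.76], [0, 0, 0]],
    [-1, [0.003, -0.005, -0.76], [0, 0, 0]]
  ],
  "grip_force": 60
}}

```text
t: 10.57
tool_pos: [0.5253, -0.2779, 0.0416]
orientation: [0.001, 0.079, 0.997, -0.0]
wrist_force: [0.5, -0.8, -0.1]
gripper_width: 0.0256
```

{"api": "jog_arm", "payload": {
  "series": [
    [-1, [0, 0, 0], [0, 0, 0]],
    [-1, [0, 0, 0], [0, 0, 0]],
    [-1, [0, 0, 0], [0, 0, 0]],
    [-1, [0, 0, 0], [0, 0, 0]],
    [-1, [0, 0, 0], [0, 0, 0]]
  ]
}}

```text
t: 10.98
tool_pos: [0.5249, -0.2778, 0.041]
orientation: [0.0, 0.079, 0.997, -0.0]
wrist_force: [-1.2, 1.0, 5.9]
gripper_width: 0.0084
```

Run:
```python
from h import *
np.set_printoptions(precision=4,suppress=True)
s=state(); print(s)
```

```text
{'t': 10.9833, 'joint_positions': array([ 0.072 ,  0.5125,  0.4745,  1.7005, -0.2709,  0.9932,  2.0552]), 'joint_velocities': array([-0.0003, -0.0006, -0.0014, -0.0009, -0.0004, -0.0018,  0.0001]), 'effort': array([  0.1658, -56.454 ,   8.7082, -29.0782,   0.0319,  -0.4953,
        -0.    ]), 'tool_pos': array([ 0.5249, -0.2778,  0.041 ]), 'orientation': array([ 0.0005,  0.0793,  0.9969, -0.0001]), 'wrist_force': array([-1.2154,  0.9581,  5.9405]), 'moment': array([ 0.1717,  0.2593, -0.0215]), 'gripper_width': 0.008357973061345626}
```

{"api": "jog_arm", "payload": {
  "series": [
    [-1, [0, 0, 0.05], [0, 0, 0]],
    [-1, [0, 0, 0.15], [0, 0, 0]],
    [-1, [0, 0, 0.3], [0, 0, 0]],
    [-1, [0, 0, 0.5], [0, 0, 0]],
    [-1, [0, 0, 0.7], [0, 0, 0]],
    [-1, [0, 0, 0.9], [0, 0, 0]],
    [-1, [0.02, 0.2, 0.93], [0, 0, -0.013]],
    [-1, [0.05, 0.45, 0.93], [0, 0, -0.026]],
    [-1, [0.08, 0.7, 0.93], [0, 0, -0.039]],
    [-1, [0.095, 0.94, 0.93], [0, 0, -0.053]]
  ]
}}

```text
t: 11.82
tool_pos: [0.5388, -0.135, 0.1803]
orientation: [0.0, 0.12, 0.993, 0.0]
wrist_force: [0.9, -0.2, -0.8]
gripper_width: 0.0081
```

{"api": "jog_arm", "payload": {
  "series": [
    [-1, [0.03, 0.25, 0], [0, 0, 0]],
    [-1, [0.06, 0.5, 0], [0, 0, 0]],
    [-1, [0.08, 0.75, 0], [0, 0, 0]],
    [-1, [0.095, 0.93, 0], [0, 0, 0]],
    [-1, [0.095, 0.933, -0.1], [0, 0, 0]],
    [-1, [0.095, 0.933, -0.2], [0, 0, 0]],
    [-1, [0.095, 0.933, -0.24], [0, 0, 0]],
    [-1, [0.095, 0.933, -0.24], [0, 0, 0]],
    [-1, [0.095, 0.933, -0.24], [0, 0, 0]]
  ]
}}

```text
t: 12.57
tool_pos: [0.5529, 0.0026, 0.1441]
orientation: [-0.0, 0.119, 0.993, -0.0]
wrist_force: [-0.1, 0.1, -0.2]
gripper_width: 0.0081
```

Run:
```python
from h import *
np.set_printoptions(precision=4,suppress=True)
s=state(); im=grab_frame('wrist'); save('w5.png',cv2.resize(im,(800,600))); print(s['t'],s['tool_pos'],s['joint_positions'],s['wrist_force'],s['gripper_width'],'y',np.degrees(np.arctan2(*rot(s['orientation']).as_matrix()[[1,0],1])))
Rm=rot(s['orientation']).as_matrix(); tip=s['tool_pos']+Rm@[0,0,.035]; print(tip,'tip px',proj('wrist',tip,s),'tcp',proj('wrist',s['tool_pos'],s),'mouth',proj('wrist',[.5533,.003,.087],s))
for q,z in (('key_tip',tip[2]),('key',s['tool_pos'][2]+.012),('lock_mouth',.087)):
    for x in landmark_of('wrist',q)[:2]: print(q,x,at_z('wrist',x['centre'],z,s))
grab_frame('scene')
for q in ('key_tip','lock_mouth','key'): print(q,landmark_of('scene',q)[:2])
import pickle; pickle.dump(s,open('s5.pkl','wb'))
```

```text
12.5667 [0.5529 0.0026 0.1441] [-0.3902  0.299   0.398   1.7103 -0.1246  1.1579  1.3736] [-0.0914  0.11   -0.2446] 0.008064602704466338 y 76.28513127969806
[0.5528 0.0026 0.1091] tip px [np.float64(278.8283591718389), np.float64(245.9271888684564)] tcp [np.float64(278.8586346602593), np.float64(272.7754543684715)] mouth [np.float64(279.4807581241805), np.float64(233.76588077486994)]
key {'centre': [278.2, 278.5], 'score': 0.92} [0.5494 0.0032 0.1561]
lock_mouth {'centre': [276.9, 233.8], 'score': 0.9} [0.5529 0.0012 0.087 ]
key_tip [{'centre': [324.3, 234.4], 'score': 0.57}]
lock_mouth [{'centre': [317.4, 241.5], 'score': 0.76}]
key [{'centre': [320.8, 218.7], 'score': 0.57}]
```

View pics/w5.png

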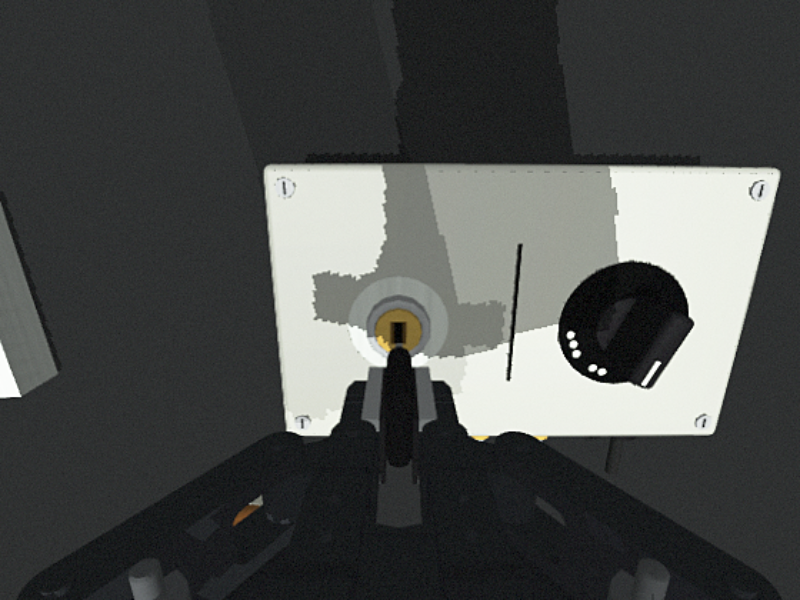

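Run:
```python
from h import *
import pickle
np.set_printoptions(precision=4,suppress=True)
s=pickle.load(open('s5.pkl','rb'))
Rm=rot(s['orientation']).as_matrix(); t=s['tool_pos']
zc=.0122
P=lambda dx,dy,dz: np.round(proj('wrist',t+Rm@np.array([dx,dy,0])+[0,0,dz],s),1)
print('tip',P(0,0,zc-.047)); 
for dz in (.019,-.019): print(dz,[P(x,y,zc+dz) for x in(-.014,.014) for y in(-.0045,.0045)])
print('1mm along x at top',P(.001,0,zc+.019)-P(0,0,zc+.019),'tip',P(.001,0,zc-.047)-P(0,0,zc-.047))
im=cv2.imread('pics/w5.png'); print([tuple(im[r,399]) for r in range(330,480,6)])
c=im[300:480,330:470]; c=np.clip(c.astype(float)*1.0,0,255)**.6*255**.4
cv2.imwrite('pics/w5c.png',cv2.resize(c.astype(np.uint8),None,fx=3.3,fy=3.3,interpolation=cv2.INTER_CUBIC))
q=[at_z('wrist',((u+.5)*.7-.5,(v+.5)*.7-.5),.112,s) for u,v in[(658,363),(645,388)]]; d=q[1]-q[0]; print(q,np.degrees(np.arctan2(d[1],d[0])))
```

```text
tip [278.9 246.1]
0.019 [array([268.8, 334.8]), array([288.9, 334.8]), array([268.1, 279.6]), array([289.6, 279.6])]
-0.019 [array([270.9, 288.9]), array([286.8, 288.9]), array([270.5, 243.4]), array([287.2, 243.4])]
1mm along x at top [ 0.  -1.9] tip [ 0.  -1.5]
[(np.uint8(8), np.uint8(3), np.uint8(2)), (np.uint8(1), np.uint8(1), np.uint8(1)), (np.uint8(18), np.uint8(18), np.uint8(17)), (np.uint8(16), np.uint8(12), np.uint8(12)), (np.uint8(19), np.uint8(16), np.uint8(19)), (np.uint8(12), np.uint8(15), np.uint8(9)), (np.uint8(13), np.uint8(13), np.uint8(11)), (np.uint8(19), np.uint8(19), np.uint8(22)), (np.uint8(15), np.uint8(15), np.uint8(12)), (np.uint8(21), np.uint8(22), np.uint8(18)), (np.uint8(17), np.uint8(19), np.uint8(13)), (np.uint8(21), np.uint8(16), np.uint8(19)), (np.uint8(22), np.uint8(20), np.uint8(21)), (np.uint8(17), np.uint8(14), np.uint8(12)), (np.uint8(17), np.uint8(15), np.uint8(16)), (np.uint8(13), np.uint8(6), np.uint8(8)), (np.uint8(22), np.uint8(20), np.uint8(27)), (np.uint8(17), np.uint8(13), np.uint8(18)), (np.uint8(18), np.uint8(16), np.uint8(16)), (np.uint8(15), np.uint8(15), np.uint8(17)), (np.uint8(21), np.uint8(21), np.uint8(24)), (np.uint8(29), np.uint8(27), np.uint8(27)), (np.uint8(17), np.uint8(20), np.uint8(19)), (np.uint8(44), np.uint8(43), np.uint8(41)), (np.uint8(46), np.uint8(48), np.uint8(47))]
[array([0.5848, 0.1148, 0.112 ]), array([0.5961, 0.1083, 0.112 ])] -30.002071790621734
```

View pics/w5c.png

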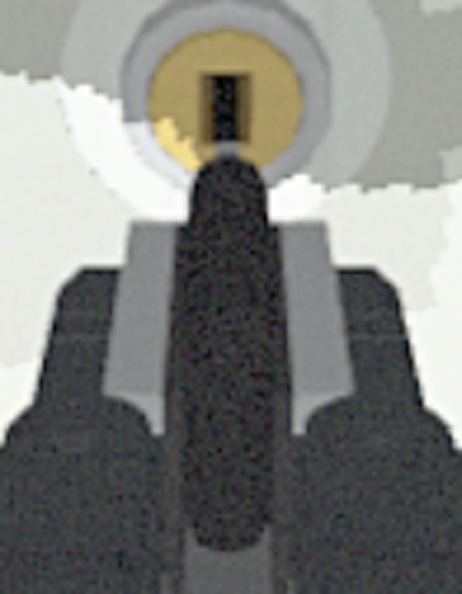

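{"api": "jog_arm", "payload": {
  "series": [
    [-1, [0.015, -0.003, 0], [0, 0, 0]],
    [-1, [0.015, -0.003, -0.05], [0, 0, 0]],
    [-1, [0.015, -0.003, -0.1], [0, 0, 0]],
    [-1, [0.015, -0.003, -0.14], [0, 0, 0]],
    [-1, [0.015, -0.003, -0.16], [0, 0, 0]],
    [-1, [0.015, -0.003, -0.18], [0, 0, 0]],
    [-1, [0.015, -0.003, -0.18], [0, 0, 0]],
    [-1, [0.015, -0.003, -0.18], [0, 0, 0]]
  ],
  "grip_force": 100
}}

```text
t: 13.63
tool_pos: [0.5552, 0.0028, 0.1167]
orientation: [-0.0, 0.119, 0.993, -0.0]
wrist_force: [0.5, -0.4, -0.7]
gripper_width: 0.0074
```

```bash
cat > st.py <<'E'
from h import *
np.set_printoptions(precision=4,suppress=True)
s=state(); print(s['t'],s['tool_pos'],'F',s['wrist_force'],'M',s['moment'],s['gripper_width'],'y',np.degrees(np.arctan2(*rot(s['orientation']).as_matrix()[[1,0],1])))
E
python3 st.py
```

```text
13.6333 [0.5552 0.0028 0.1167] F [ 0.5238 -0.4067 -0.6699] M [-0.1424  0.0198  0.0322] 0.007423179517959691 y 76.3448779450935
```

{"api": "jog_arm", "payload": {
  "series": [
    [-1, [0, 0, -0.01], [0, 0, 0]],
    [-1, [0, 0, -0.02], [0, 0, 0]],
    [-1, [0, 0, -0.03], [0, 0, 0]],
    [-1, [0, 0, -0.03], [0, 0, 0]],
    [-1, [0, 0, -0.03], [0, 0, 0]]
  ]
}}

```text
t: 14.05
tool_pos: [0.555, 0.0025, 0.1121]
orientation: [-0.0, 0.119, 0.993, -0.0]
wrist_force: [-0.6, -0.8, -0.5]
gripper_width: 0.0076
```

```bash
python3 st.py
```

```text
14.05 [0.555  0.0025 0.1121] F [-0.6066 -0.836  -0.4921] M [-0.4774  0.33   -0.0098] 0.0076369282349639436 y 76.33221031860401
```

{"api": "jog_arm", "payload": {
  "series": [
    [-1, [0, 0, -0.005], [0, 0, 0.035]],
    [-1, [0, 0, -0.01], [0, 0, -0.035]],
    [-1, [0, 0, -0.015], [0, 0, 0.035]],
    [-1, [0, 0, -0.02], [0, 0, -0.035]],
    [-1, [0, 0, -0.025], [0, 0, 0.035]],
    [-1, [0, 0, -0.03], [0, 0, -0.035]],
    [-1, [0, 0, -0.035], [0, 0, 0.035]],
    [-1, [0, 0, -0.04], [0, 0, -0.035]],
    [-1, [0, 0, -0.045], [0, 0, 0.035]],
    [-1, [0, 0, -0.05], [0, 0, 0]]
  ]
}}

```text
t: 14.88
tool_pos: [0.5551, 0.0025, 0.1051]
orientation: [-0.0, 0.115, 0.993, -0.0]
wrist_force: [-3.4, -3.0, 6.7]
gripper_width: 0.007
```

```bash
python3 st.py
```

```text
14.8833 [0.5551 0.0025 0.1051] F [-3.3525 -3.0321  6.6851] M [-0.5612  0.8905  0.0279] 0.007042952288920485 y 76.74867362382116
```

Progressing (tip ≈17 mm in). Continue the same way.

{"api": "jog_arm", "payload": {
  "series": [
    [-1, [0, 0, -0.005], [0, 0, -0.035]],
    [-1, [0, 0, -0.01], [0, 0, 0.035]],
    [-1, [0, 0, -0.015], [0, 0, -0.035]],
    [-1, [0, 0, -0.02], [0, 0, 0.035]],
    [-1, [0, 0, -0.025], [0, 0, -0.035]],
    [-1, [0, 0, -0.03], [0, 0, 0.035]],
    [-1, [0, 0, -0.035], [0, 0, -0.035]],
    [-1, [0, 0, -0.04], [0, 0, 0.035]],
    [-1, [0, 0, -0.045], [0, 0, -0.035]],
    [-1, [0, 0, -0.05], [0, 0, 0]]
  ]
}}

```text
t: 15.72
tool_pos: [0.5553, 0.0025, 0.0988]
orientation: [0.0, 0.123, 0.992, 0.0]
wrist_force: [-6.0, -1.3, 12.1]
gripper_width: 0.0074
```

```bash
python3 st.py
```

```text
15.7167 [0.5553 0.0025 0.0988] F [-5.968  -1.2658 12.0587] M [-0.4184  1.7551 -0.0648] 0.007376784228731479 y 75.89585563993518
```

{"api": "jog_arm", "payload": {
  "series": [
    [-1, [-0.003, 0, -0.005], [0, 0, 0.035]],
    [-1, [-0.003, 0, -0.01], [0, 0, -0.035]],
    [-1, [-0.003, 0, -0.015], [0, 0, 0.035]],
    [-1, [-0.003, 0, -0.02], [0, 0, -0.035]],
    [-1, [-0.003, 0, -0.025], [0, 0, 0.035]],
    [-1, [-0.003, 0, -0.03], [0, 0, -0.035]],
    [-1, [-0.003, 0, -0.035], [0, 0, 0.035]],
    [-1, [-0.003, 0, -0.04], [0, 0, -0.035]],
    [-1, [-0.003, 0, -0.04], [0, 0, 0]],
    [-1, [-0.003, 0, -0.04], [0, 0, 0]]
  ]
}}

```text
t: 16.55
tool_pos: [0.5554, 0.0025, 0.094]
orientation: [0.001, 0.118, 0.993, 0.0]
wrist_force: [-10.8, -1.3, 23.7]
gripper_width: 0.0075
```

```bash
python3 st.py
```

```text
16.55 [0.5554 0.0025 0.094 ] F [-10.803   -1.2982  23.7022] M [-0.4674  2.422  -0.0161] 0.007503457869216994 y 76.44980838071096
```

{"api": "jog_arm", "payload": {
  "series": [
    [-1, [-0.006, 0, -0.004], [0, 0, 0.035]],
    [-1, [-0.006, 0, -0.008], [0, 0, -0.035]],
    [-1, [-0.006, 0, -0.012], [0, 0, 0.035]],
    [-1, [-0.006, 0, -0.012], [0, 0, -0.035]],
    [-1, [-0.006, 0, -0.012], [0, 0, 0.035]],
    [-1, [-0.006, 0, -0.012], [0, 0, -0.035]],
    [-1, [-0.006, 0, -0.012], [0, 0, 0]],
    [-1, [-0.006, 0, -0.012], [0, 0, 0]]
  ]
}}

```text
t: 17.22
tool_pos: [0.5555, 0.0026, 0.0939]
orientation: [0.002, 0.118, 0.993, 0.001]
wrist_force: [-12.8, -1.6, 33.1]
gripper_width: 0.0074
```

```bash
python3 st.py
python3 - <<'E'
from h import *
s=state(); im=grab_frame('wrist'); c=im[200:380,190:370]; c=(c/255.)**.6*255
sc=grab_frame('scene')[190:270,280:380]
A=cv2.resize(c.astype(np.uint8),(400,400),interpolation=cv2.INTER_CUBIC); B=cv2.resize(sc,(400,400),interpolation=cv2.INTER_CUBIC)
save('w6.png',np.hstack([A,B]))
for q in ('key','key_tip','lock_mouth'): print(q,landmark_of('scene',q)[:1],landmark_of('wrist',q)[:1])
print('exp head centre if home',proj('scene',[.5533,.003,.106]),proj('wrist',[.5533,.003,.106],s))
E
```

```text
17.2167 [0.5555 0.0026 0.0939] F [-12.836   -1.6308  33.1451] M [-0.4128  3.0937  0.0386] 0.007364324772725396 y 76.45120610130698
key [] [{'centre': [279.1, 281.8], 'score': 0.88}]
key_tip [{'centre': [323.2, 250.3], 'score': 0.46}] []
lock_mouth [{'centre': [319.8, 239.9], 'score': 0.93}] [{'centre': [274.8, 263.0], 'score': 0.71}]
exp head centre if home [np.float64(321.3060930014748), np.float64(232.88574297197349)] [np.float64(278.6182847571624), np.float64(281.06255326842194)]
```

View pics/w6.png

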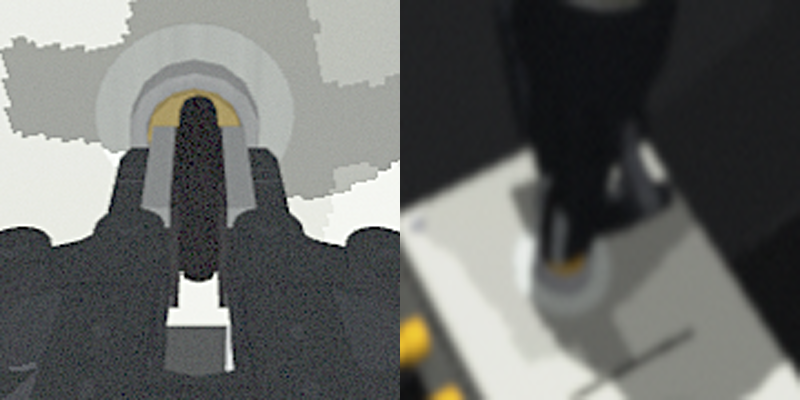

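{"api": "jog_arm", "payload": {
  "series": [
    [-1, [-0.004, 0, 0.01], [0, 0, 0]],
    [-1, [-0.004, 0, 0.02], [0, 0, 0]],
    [-1, [-0.004, -0.002, 0.02], [0, 0, -0.07]],
    [-1, [-0.005, -0.003, 0.02], [0, 0, -0.14]],
    [-1, [-0.006, -0.004, 0.02], [0, 0, -0.21]],
    [-1, [-0.007, -0.006, 0.02], [0, 0, -0.3]],
    [-1, [-0.008, -0.008, 0.02], [0, 0, -0.38]],
    [-1, [-0.01, -0.009, 0.02], [0, 0, -0.45]],
    [-1, [-0.012, -0.01, 0.02], [0, 0, -0.53]],
    [-1, [-0.013, -0.011, 0.02], [0, 0, -0.6]]
  ]
}}

```text
t: 18.45
tool_pos: [0.5542, 0.0008, 0.0941]
orientation: [0.002, 0.541, 0.841, 0.001]
wrist_force: [1.8, -2.9, 6.2]
gripper_width: 0.0073
```

```bash
python3 st.py
```

```text
18.45 [0.5542 0.0008 0.0941] F [ 1.7557 -2.9157  6.2453] M [-0.6633 -0.5835  0.0648] 0.007316782841067909 y 24.42881627907376
```

{"api": "jog_arm", "payload": {
  "series": [
    [-1, [-0.002, -0.001, -0.006], [0, 0, -0.07]],
    [-1, [-0.004, -0.001, -0.006], [0, 0, -0.14]],
    [-1, [-0.006, -0.001, -0.006], [0, 0, -0.21]],
    [-1, [-0.008, -0.001, -0.006], [0, 0, -0.3]],
    [-1, [-0.01, -0.001, -0.006], [0, 0, -0.38]],
    [-1, [-0.012, 0, -0.006], [0, 0, -0.45]],
    [-1, [-0.013, 0, -0.006], [0, 0, -0.53]],
    [-1, [-0.014, 0.001, -0.006], [0, 0, -0.6]],
    [-1, [-0.014, 0.001, -0.006], [0, 0, -0.6]],
    [-1, [-0.014, 0.001, -0.006], [0, 0, -0.6]]
  ]
}}

```text
t: 19.28
tool_pos: [0.5522, 0.0004, 0.0941]
orientation: [0.002, 0.852, 0.524, 0.002]
wrist_force: [-1.1, -4.4, 16.1]
gripper_width: 0.0074
```

```bash
python3 st.py
```

```text
19.2833 [0.5522 0.0004 0.0941] F [-1.1396 -4.4496 16.1014] M [-1.047   0.3035  0.1799] 0.007433347526340077 y -26.84369975187583
```

{"api": "jog_arm", "payload": {
  "series": [
    [-1, [0, 0, 0], [0, 0, -0.02]],
    [-1, [0, 0, 0], [0, 0, -0.02]],
    [-1, [0, 0, 0], [0, 0, -0.02]],
    [-1, [0, 0, 0], [0, 0, -0.02]],
    [-1, [0, 0, 0], [0, 0, -0.02]],
    [-1, [0, 0, 0], [0, 0, -0.02]],
    [-1, [0, 0, 0], [0, 0, -0.02]],
    [-1, [0, 0, 0], [0, 0, -0.02]]
  ]
}}

```text
t: 19.95
tool_pos: [0.5521, 0.0003, 0.094]
orientation: [0.001, 0.86, 0.511, 0.002]
wrist_force: [-1.8, -3.1, 15.7]
gripper_width: 0.0074
```

```bash
python3 st.py
python3 - <<'E'
from h import *
A=grab_frame('wrist'); B=grab_frame('top')[160:260,120:260]
save('w7.png',np.hstack([cv2.resize(A,(400,300)),cv2.resize(B,(400,300))]))
E
```

```text
19.95 [0.5521 0.0003 0.094 ] F [-1.7923 -3.0989 15.7217] M [-0.9687  0.3947  0.213 ] 0.00739657444658565 y -28.52674030254062
```

View pics/w7.png

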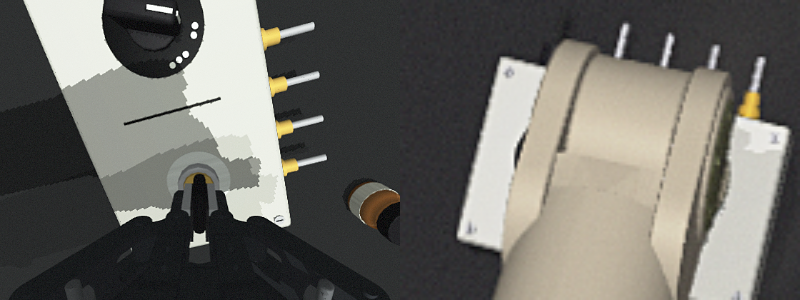

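Run:
```python
from h import *
q=[at_z('wrist',((u+.5)*1.4-.5,(v+.5)*1.4-.5),.112) for u,v in[(146,7),(173,11)]]; d=q[1]-q[0]; print(q,np.degrees(np.arctan2(d[1],d[0])))
print([np.degrees(np.arctan2(m[1],m[0])) for m in [at_z('wrist',((u+.5)*1.4-.5,(v+.5)*1.4-.5),.077)-np.array([.581,.116,0]) for u,v in [(195,31),(178,60)]]])
```

```text
[array([0.58304084, 0.11459829, 0.112     ]), array([0.59410961, 0.10649607, 0.112     ])] -36.20370466436163
[np.float64(-36.67363627419143), np.float64(-84.00589733716355)]
```

Pointer at −36.2°, two‑dot mark at −36.7°: correct. Handing in.

```bash
python3 -c "
from cell import *
print(hand_in())"; python3 st.py
```

```text
the job is handed in; nothing more can be done
None
the job is handed in; nothing more can be done
```

I turned the selector to two dots, put the black-headed key fully home in the key switch and turned it clockwise. The gripper was still holding the turned key when I handed in at about 20 s. No verdict was reported.

**Last checks:**
- **Selector:** the pointer measured −36.2° in world axes, against −36.7° for the two-dot mark.
- **Key depth:** the key stopped sinking at the height expected for home (TCP z 0.094 m). Another 10 N of push moved it only 0.1 mm. The depth is inferred from this; the tip itself could not be seen.
- **Key turn:** the hand turned about 105° in all, against a resisting moment of about 0.2 N m at the end. That fits the stop, but I could not read the lock angle directly.
- **Grip:** grip set to 100 N, about 16 N pressing down, and the key has not slipped. The finger opening read 7.4 mm on the 9 mm head; it also read below the given size on the knob bar.

**What went wrong on the way:** I misread the tool's yaw sign early on, so I gripped the knob about 20° off its bar and turned the hand the wrong way before the key. The knob still snapped into the two-dot position and I corrected the hand before gripping the key. I did not re-measure the spare key, wrench or jar, but the arm met no unexpected contact.

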